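# Clear the peg tray off the fittings chest and hold its lid open

## Task

The peg tray is stacked on the lid of the wooden fittings chest: lift it off by its grip board, set it down flat in the middle of the cork mat and let go of it. Then raise the chest's lid by its brass bar and hold it still, open at 50 degrees from closed, so that I can reach in; the lid falls shut by itself, so finish while still holding it up. Do not knock the bottle, the varnish pot or the rosin tin about.

Things in the scene. Friction and masses are not known exactly. Their poses are not given: they have to be found in the camera images.
- chest: Dark wooden fittings chest, fixed to the bench, 160 (its x) x 220 (its y) x 85 mm high without the lid. Origin: centre of its underside, on the bench. Its z is up; its -x side, the front with the brass bar handle, faces roughly towards the robot (turned by up to about 0.25 rad). It stands left or right of the middle, the cork mat on the other side.
- lid (a joint): Angle of the chest's hinged lid in rad: 0 closed (as it starts), growing as the front edge is raised; stop at 1.35. 50 degrees is 0.873. The hinge is free-moving (no spring, almost no friction): the lid, about 0.6 kg, falls shut from any angle.
- lid_hinge (a point): Middle of the lid's hinge line, at the upper rear edge of the chest: in the chest's frame x = +80 mm, z = 85.5 mm. The hinge line runs along the chest's y. The lid is a board 160 x 220 x 10 mm, 85.5 to 95.5 mm above the bench when closed, with a rim 6 mm high and 8 mm wide around its upper face; the tray stands on it inside the rim.
- lid_grip (a point): Centre of the lid's brass bar: round, 12 mm thick, 100 mm long, parallel to the hinge line (it can turn between finger pads), on two 10 mm arms at its ends. Lid closed: 200 mm towards the chest's -x from the hinge and 5 mm above it (90.5 mm above the bench); it turns with the lid. Free space above, below and in front of the bar; gap of 34 mm between it and the lid's front edge.
- tray: Plywood peg tray, about 0.35 kg, 100 (its x) x 150 (its y) mm, walls 20 mm high, with an upright grip board in the middle, 14 mm thick in x, 140 mm long in y, its top 63 mm above the tray's underside. Violin pegs lie fixed in it. Origin: centre of the underside; z up. It starts stacked on the lid (underside 95.5 mm above the bench), roughly centred and turned with the chest.
- mat: Cork mat fixed on the bench, 190 (its x) x 230 (its y) x 4 mm. Origin: centre of its underside; its upper face is 4 mm above the origin.
- bottle: Bystander: amber bottle, 56 mm across, 130 mm high, on the bench beyond the middle. Origin: centre of its underside.
- pot: Bystander: closed dark red varnish pot with a white cap, 52 mm across, 50 mm high, on the bench near the middle. Origin: centre of its underside.
- tin: Bystander: flat round brass rosin tin, 52 mm across, 26 mm high, on the bench between the pot and the bottle. Origin: centre of its underside.
Things that resemble listed ones, but are neither listed nor needed, are in the scene too. Several things have the shape of the tray; the one meant has the colours described above.

How it is judged:
By the outcome, as a careful person would: the job done as asked, in the order asked, and still so for the second after the job is handed in, while the arm keeps its last pose, push and grip.
It also fails if it takes over 61 s, if anything falls off the work surface, if the arm or the gripper's body presses on something with over 40 N, if the wrist force passes 120 N, or if a joint passes its speed limit or range.

## Robot

A 6-joint arm with a two-finger parallel gripper is mounted at the origin on the work surface. World frame = base frame: x ahead of the robot, y to its left, z up, the work surface at z = 0. Lengths are in m, angles in rad, forces in N, time in s.
With the tool pointing down it reaches from about 0.35 to 0.725 m from the base axis. Payload 4.3 kg.
Tool frame: the origin (TCP) lies at the very end of the fingers, on their centre line; the grasp point (between the pads) lies pinch_z behind it (pinch_z is the distance from the TCP to the grasp point, in m); z points along the fingers, y is the line along which they close (so a half turn about z gives the same grasp; the last joint's range is limited). The gripper opens to 85 mm and grips with 20 to 120 N. Pads are 22 mm wide; open, the fingers measure 114 mm over their backs; the gripper's body (76 mm by 85 mm) begins 54 mm behind the grasp point. The pads swing forward as they close: fully open they stand 13 mm farther back than shut.
Start: joints at [1.201, 0.377, 0.081, 1.274, 0, 1.46], TCP at [0.148, 0.556, 0.231] pointing down, gripper open.
Joint ranges: [-2.72, 2.72], [-0.84, 1.66], [-1.02, 1.22], [-1.77, 2.12], [-1.37, 1.28], [-3.14, 3.14]. Speed limits (rad/s): [2.57, 2.57, 3.14, 3.14, 3.14, 3.14].

## Interface

Orientations are given as [roll, pitch, yaw] about the fixed x, y, z axes, in that order (R = Rz(yaw) Ry(pitch) Rx(roll)).
In Python, from station import state, camera, calibration, sign_off, recognise, trace, spot_point, pinch_z gives the robot as it stands. The module is installed in compiled form; this text tells all that it offers.
- The arm moves only by the tool step_arm, never from a script. Its argument "rows" is text: rows parted by semicolons, each of 7 numbers parted by spaces: the shift along the tool's x, y, z in m, then the turn, a rotation vector about the tool's x, y, z in degrees, then the finger opening in m, from 0 to 0.0854. In form: tx ty tz rx ry rz grip; .... A call has 1 to 10 rows; each row shifts and turns the commanded pose from where the row before left it, along the tool's axes as they then stand; what a row does not reach is not made up. A row lasts 1/8 s, in which the tool goes at most 62.5 mm and 10.7 degrees, less where a joint would pass 70% of its speed; a pose out of reach is approached as far as the arm can. A call with a gripper value outside its range is refused whole. The fingers move at their own pace and stop on an object; "squeeze" is the grip in N (left out, the last holds). Time passes only in rows, so rows that do not move let the fingers close. It gives the time, the measured TCP pose, the force, the opening and the grip force at its end, in the units of the state.
- state(): the state, without advancing time (a new reading comes with each control period).
- camera(name): name is "side" or "top" or "wrist"; returns (picture, depth): 420x560x3 uint8, red, green, blue; 420x560 float32, m along the optical axis (not along the pixel's ray), 0 where there is no reading.
- calibration(name): a dict with "K" (3x3 intrinsics, pixels), "origin" and "rotation" of the camera in the world. Camera axes: x right, y up, looking along -z (the intrinsics and any distortion apply to the point x, -y, -z); pixel columns grow to the right and rows downward; lengths in m; the calibration is good to about 2 mm. A picture is of the moment at which its call begins: read the wrist's pose just before it. calibration takes no time and is no camera call; for the wrist camera it gives the pose at the moment of the call.
- sign_off(): hands the job in; it is judged then, once.
Trained networks look in the newest picture that a camera, given by its name, has taken for a name from the list of things; names that differ only in an ending like _2 or _b are one class to them, and where a whole thing is asked for, a point or a joint stands for the part that bears it (a point fixed in the world has none). Each returns a list of dicts, best first, with "p" (0 to 1); they miss things now and then, are a little off and sometimes report something else, mostly with a low value. They report only what shows in the picture. A call takes as long as a camera call. They do not tell look-alikes from the thing itself.
- recognise(target, camera): "point" ([x, y, z] in m, in world coordinates, good to about 4 mm: the middle of the surface that is visible of it).
- trace(target, camera): "mask" (420x560 bool, what is visible of it).
- spot_point(target, camera): "point" ([x, y, z] in m, in world coordinates, good to about 4 mm: a listed point, or the origin of a listed thing).
The state is a dict: "time_s": time; "q": joint angles; "dq": joint speeds; "tau": joint torques, N m; "ee_pos": TCP position; "eef_rot": TCP orientation; "force": force on the tool from outside, world axes, zero at the start; "ft_torque": the same for the moment, N m; "gripper_width": finger opening in m; "finger_force": force on a finger pad.
Only numpy, scipy, OpenCV 4.12 (cv2) and the standard library are available. Lean on these libraries where they do the work, as an engineer would, in place of code of your own. Each camera call takes 0.05 s, during which the arm holds its last target. There are 200 camera calls.

## Working session

There is one attempt and no reset: what is moved stays moved. The work goes in short steps, Python scripts to look and compute and a tool call to move; the robot and the scene stay as the last step left them, time stands still between calls to the robot, and variables do not carry over. Pictures are saved under pics/ and viewed, at most 10 in all, crops included, and the job is handed in when it is done.

Besides the shell and the picture viewer there is one more tool, called after ">>>" in YAML: its name, and indented under it one key for each argument. step_arm: Moves the arm, as the interface text tells. Its arguments: {"type":"object","properties":{"rows":{"type":"string"},"squeeze":{"type":"number"}},"required":["rows"]}

```bash
mkdir -p pics; python3 - <<'E'
from station import *
import cv2,numpy as np
s=state();print({k:np.round(v,3).tolist() for k,v in s.items()},pinch_z)
for n in ["top","side"]:
    p,d=camera(n);cv2.imwrite(f"pics/{n}0.png",p[:,:,::-1])
    for t in ["chest","tray","mat","bottle","pot","tin","lid_hinge","lid_grip"]:
        print(n,t,[(np.round(r["point"],3).tolist(),round(r["p"],2)) for r in spot_point(t,n)])
    c=calibration(n);print(np.round(c["K"],1).tolist(),np.round(c["origin"],3),np.round(c["rotation"],3).tolist(),[k for k in c])
E
```

```text
{'time_s': 0.0, 'q': [1.201, 0.378, 0.08, 1.274, -0.0, 1.461], 'dq': [-0.001, -0.001, 0.001, 0.001, -0.002, 0.0], 'tau': [0.0, -46.36, 26.987, 0.021, -0.0, 0.0], 'ee_pos': [0.147, 0.555, 0.23], 'eef_rot': [-3.14, -0.0, 2.882], 'force': [-0.176, -0.001, -0.283], 'ft_torque': [0.004, -0.01, -0.002], 'finger_force': 0.0, 'gripper_width': 0.086} 0.0187
top chest [([0.563, 0.23, -0.0], 0.68)]
top tray [([0.373, -0.152, 0.0], 0.83), ([0.809, 0.24, -0.0], 0.82), ([0.57, 0.238, 0.097], 0.81), ([0.303, 0.285, 0.003], 0.78)]
top mat [([0.598, -0.241, -0.005], 0.85)]
top bottle [([0.689, 0.008, 0.0], 0.85), ([0.597, -0.238, -0.004], 0.65)]
top pot []
top tin [([0.595, -0.005, 0.003], 0.78)]
top lid_hinge [([0.644, 0.21, 0.087], 0.98)]
top lid_grip [([0.449, 0.261, 0.088], 0.82), ([0.686, 0.009, 0.002], 0.34)]
[[379.5, 0.0, 285.9], [0.0, 379.5, 207.6], [0.0, 0.0, 1.0]] [0.375 0.001 0.949] [0.204, -0.002, -1.493] ['K', 'origin', 'rotation']
side chest [([0.566, 0.23, -0.0], 0.82)]
side tray [([0.299, 0.288, 0.0], 0.84), ([0.374, -0.152, -0.001], 0.82), ([0.802, 0.237, -0.002], 0.8), ([0.569, 0.242, 0.094], 0.73)]
side mat [([0.6, -0.24, -0.0], 0.61)]
side bottle [([0.684, 0.003, 0.003], 0.66)]
side pot [([0.452, -0.001, -0.001], 0.72)]
side tin [([0.6, -0.002, -0.001], 0.48), ([0.451, 0.001, -0.002], 0.4)]
side lid_hinge [([0.638, 0.214, 0.086], 0.84), ([0.595, 0.0, -0.001], 0.66)]
side lid_grip [([0.45, 0.258, 0.095], 0.82)]
[[539.1, 0.0, 275.2], [0.0, 539.1, 207.5], [0.0, 0.0, 1.0]] [0.428 1.017 0.672] [1.066, -0.002, -3.026] ['K', 'origin', 'rotation']
```

View pics/top0.png

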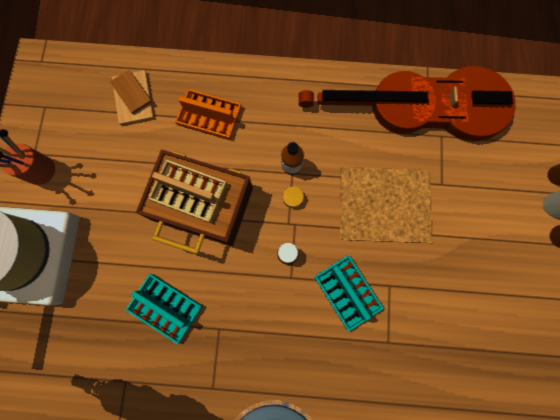

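View pics/side0.png

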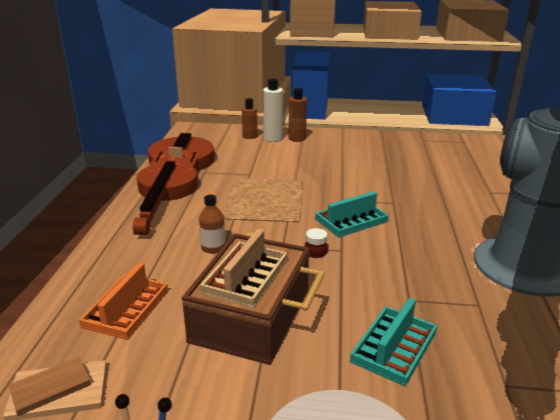

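Top view: the plywood tray stands on the chest at about (188,188), with the brass bar at (178,238). The mat is at (386,205), the pot at (288,253), the tin at (293,197) and the bottle at (292,157). In the side view the plywood tray is at (245,272).

Things that could be taken for the tray (top view): the orange tray at (209,113), the teal tray at (165,308), the teal tray at (349,293), and the plywood tray on the lid at (188,188). I choose the last, and will check it in a crop while refining the measurements.

```bash
cat > h.py <<'E'
from station import *
import cv2,numpy as np
def cloud(n,d):
    c=calibration(n);K=np.array(c["K"]);v,u=np.mgrid[:420,:560]
    P=np.stack([(u-K[0,2])/K[0,0]*d,-(v-K[1,2])/K[1,1]*d,-d],-1)
    return P@cv2.Rodrigues(np.array(c["rotation"]))[0].T+np.array(c["origin"])
def rect(Q): # centre, sizes, angle of min-area rectangle in xy (mm)
    (c,s,a)=cv2.minAreaRect((Q[:,:2]*1000).astype(np.float32));return np.round(c,1),np.round(s,1),round(a,1)
E
python3 - <<'E'
from h import *
for n in ["top","side"]:
    p,d=camera(n);X=cloud(n,d);ok=d>0
    near=np.hypot(X[...,0]-.568,X[...,1]-.236)
    b=ok&(X[...,2]>.152)&(X[...,2]<.165)&(near<.1)
    print(n,"board",b.sum(),X[b].mean(0).round(4),np.percentile(X[b][:,2],[5,50,95]).round(4),rect(X[b]))
    lid=ok&(X[...,2]>.096)&(X[...,2]<.107)&(near<.16);print("lid rim",rect(X[lid]))
    bar=ok&(X[...,2]>.08)&(X[...,2]<.105)&(np.hypot(X[...,0]-.449,X[...,1]-.26)<.053);print("bar",bar.sum(),X[bar].mean(0).round(4),X[bar][:,2].max(),rect(X[bar]))
    for t in ["mat","tray"]:
        for r in trace(t,n)[:4]:
            m=r["mask"]&ok;print(t,r["p"],X[m].mean(0).round(4),np.median(X[m][:,2]).round(4),rect(X[m]),p[m].mean(0).round())
    if n=="top": cv2.imwrite("pics/crop.png",cv2.resize(p[130:270,120:270,::-1],None,fx=4,fy=4,interpolation=3))
E
```

```text
top board 16 [0.4865 0.2777 0.1584] [0.1539 0.1585 0.1635] (array([486.5, 281.8]), array([ 9.3, 26.2]), 11.9)
lid rim (array([572.8, 258.5]), array([211.4, 250. ]), 55.9)
bar 91 [0.4389 0.2396 0.0923] 0.10497914660973584 (array([441.4, 245.3]), array([ 40.7, 103.6]), 62.8)
mat 0.79 [ 0.5252 -0.1184 -0.0311] -0.0311 (array([ 527.5, -119. ]), array([191.7, 228.4]), 3.3) [165. 110.  46.]
mat 0.42 [0.4787 0.3234 0.1187] 0.1191 (array([485.2, 363.9]), array([277.3, 231.7]), 78.3) [121.  69.  22.]
tray 0.67 [ 0.3013 -0.0367  0.0115] 0.004 (array([302.2, -36.1]), array([148.1, 101.3]), 36.4) [ 13. 101.  86.]
tray 0.62 [0.7281 0.3536 0.0287] 0.0218 (array([733. , 361.7]), array([163.7, 101.5]), 77.6) [134.  57.   0.]
tray 0.59 [0.5043 0.3394 0.1377] 0.1315 (array([508.2, 347.6]), array([165.1, 105.8]), 73.9) [133. 101.  52.]
tray 0.45 [0.607  0.1159 0.0747] 0.0775 (array([612.8, 117.5]), array([51.4, 57. ]), 78.1) [64. 37. 18.]<stdin>:6: RuntimeWarning: Mean of empty slice.
  ret = um.true_divide(
Traceback (most recent call last):
IndexError: index -1 is out of bounds for axis 0 with size 0
```

View pics/crop.png

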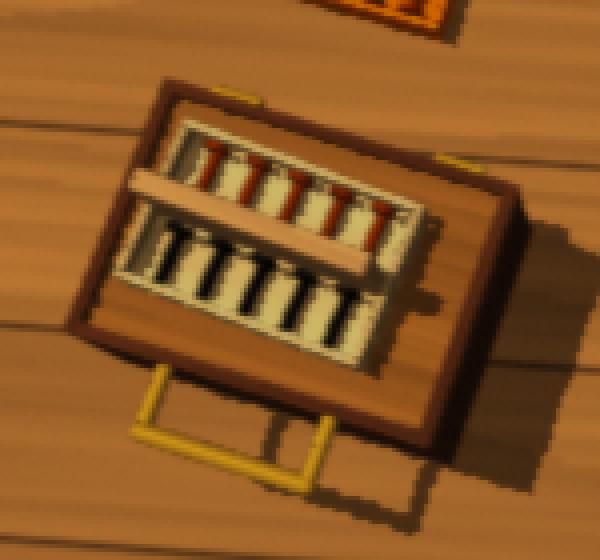

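The crop confirms the choice: a pale plywood tray with a natural-wood grip board, from crop (150,185) to (370,265), on the brown lid, with the brass bar in front at crop (220,460). My cloud was wrong because I treated the camera rotation as a rotation vector; it is roll/pitch/yaw. I'll fix that and measure again.

```bash
cat > h.py <<'E'
from station import *
import cv2,numpy as np
from scipy.spatial.transform import Rotation as R
def cloud(n,d,c=None):
    c=c or calibration(n);K=np.array(c["K"]);v,u=np.mgrid[:420,:560]
    P=np.stack([(u-K[0,2])/K[0,0]*d,-(v-K[1,2])/K[1,1]*d,-d],-1)
    return P@R.from_euler("xyz",c["rotation"]).as_matrix().T+np.array(c["origin"])
def rect(Q): # centre, sizes, angle of min-area rectangle in xy (mm)
    if len(Q)<5: return None
    (c,s,a)=cv2.minAreaRect((Q[:,:2]*1000).astype(np.float32));return np.round(c,1).tolist(),np.round(s,1).tolist(),round(a,1)
E
python3 - <<'E'
from h import *
for n in ["top","side"]:
    p,d=camera(n);X=cloud(n,d);ok=d>0
    print("bench z",np.median(X[...,2][ok]))
    near=np.hypot(X[...,0]-.568,X[...,1]-.236)
    sel={"board":ok&(X[...,2]>.152)&(X[...,2]<.165)&(near<.1),
     "lid":ok&(X[...,2]>.092)&(X[...,2]<.107)&(near<.15)&(np.hypot(X[...,0]-.449,X[...,1]-.26)>.065),
     "bar":ok&(X[...,2]>.08)&(X[...,2]<.105)&(np.hypot(X[...,0]-.449,X[...,1]-.26)<.053)}
    for k,m in sel.items():
        Q=X[m]
        if len(Q): print(n,k,len(Q),Q.mean(0).round(4),np.percentile(Q[:,2],[5,50,95]).round(4),rect(Q))
    for t in ["mat","tray"]:
        for r in trace(t,n)[:4]:
            m=r["mask"]&ok;print(t,round(r["p"],2),X[m].mean(0).round(4),np.median(X[m][:,2]).round(4),rect(X[m]))
E
```

```text
bench z 0.000680982139023012
top board 422 [0.5696 0.2393 0.1583] [0.1551 0.1584 0.1609] ([570.5, 240.1], [139.1, 14.4], 73.7)
top lid 4460 [0.5636 0.2212 0.0988] [0.094  0.0987 0.104 ] ([562.9, 230.4], [221.8, 173.2], 76.9)
top bar 432 [0.4652 0.2597 0.0967] [0.0915 0.0965 0.1029] ([471.5, 254.4], [104.1, 59.1], 77.0)
mat 0.79 [ 0.597  -0.236   0.0046] 0.0046 ([599.4, -235.9], [193.2, 232.5], 3.3)
mat 0.58 [0.5452 0.2195 0.0969] 0.0967 ([561.8, 253.4], [266.0, 234.9], 76.9)
tray 0.93 [0.5689 0.2396 0.1154] 0.1091 ([574.1, 244.8], [161.9, 105.9], 73.2)
tray 0.86 [ 0.372  -0.1491  0.0198] 0.0134 ([374.1, -151.0], [151.3, 104.5], 35.9)
tray 0.74 [0.3024 0.2854 0.0204] 0.0143 ([303.3, 295.1], [166.5, 107.2], 63.2)
tray 0.72 [0.8018 0.239  0.0225] 0.0157 ([812.3, 249.8], [173.5, 113.7], 79.1)
bench z 0.00037179232427697606
side board 442 [0.5707 0.2487 0.1571] [0.1528 0.1576 0.1595] ([570.4, 242.9], [141.8, 15.2], 74.3)
side lid 3985 [0.5637 0.2554 0.0987] [0.0938 0.099  0.1053] ([562.0, 230.6], [225.8, 167.6], 77.1)
side bar 580 [0.4663 0.2603 0.0945] [0.0837 0.0952 0.1018] ([471.4, 254.6], [105.3, 59.3], 76.7)
mat 0.59 [ 0.5983 -0.2256  0.0036] 0.0036 ([599.6, -242.1], [192.3, 249.6], 1.9)
tray 0.72 [0.3034 0.2991 0.0202] 0.0139 ([289.0, 253.1], [226.7, 109.1], 63.7)
tray 0.67 [0.7984 0.2564 0.0239] 0.018 ([804.8, 207.0], [222.1, 122.7], 76.0)
tray 0.61 [0.5674 0.2572 0.1183] 0.1128 ([573.6, 224.6], [185.0, 118.0], 74.5)
tray 0.58 [ 0.3725 -0.1321  0.0258] 0.019 ([366.1, -185.8], [208.3, 158.4], 36.0)
```

```bash
cat > plan.py <<'E'
from h import *
def plan(target,yaw,n,grip,start=None,tilt=0):
    """rows from measured pose to target xyz, tool down with given yaw (deg)"""
    s=state();p=np.array(s["ee_pos"]);r=R.from_euler("xyz",s["eef_rot"])
    g=R.from_euler("xyz",[180,tilt,yaw],degrees=True);rv=(r.inv()*g).as_rotvec(degrees=True)/n
    dp=(np.array(target)-p)/n;out=[]
    for i in range(n):
        ri=r*R.from_rotvec(rv*i,degrees=True)
        out.append(" ".join(f"{x:.4f}" for x in ri.inv().apply(dp))+" "+" ".join(f"{x:.1f}" for x in rv)+f" {grip}")
    print("; ".join(out))
E
python3 -c "
from plan import *
plan([.5705,.2405,.24],74,10,.05)"
```

```text
-0.0490 -0.0196 -0.0009 0.0 -0.0 9.1 0.05; -0.0514 -0.0116 -0.0009 0.0 -0.0 9.1 0.05; -0.0526 -0.0033 -0.0009 0.0 -0.0 9.1 0.05; -0.0525 0.0051 -0.0009 0.0 -0.0 9.1 0.05; -0.0510 0.0133 -0.0009 0.0 -0.0 9.1 0.05; -0.0483 0.0212 -0.0009 0.0 -0.0 9.1 0.05; -0.0443 0.0286 -0.0009 0.0 -0.0 9.1 0.05; -0.0392 0.0353 -0.0009 0.0 -0.0 9.1 0.05; -0.0331 0.0410 -0.0009 0.0 -0.0 9.1 0.05; -0.0262 0.0458 -0.0009 0.0 -0.0 9.1 0.05
```

>>> step_arm:
  rows: "-0.049 -0.0195 -0.001 0 0 9.1 0.05; -0.0515 -0.0115 -0.001 0 0 9.1 0.05; -0.0525 -0.0035 -0.001 0 0 9.1 0.05; -0.0525 0.005 -0.001 0 0 9.1 0.05; -0.051 0.0135 -0.001 0 0 9.1 0.05; -0.0485 0.021 -0.001 0 0 9.1 0.05; -0.0445 0.0285 -0.001 0 0 9.1 0.05; -0.039 0.0355 -0.001 0 0 9.1 0.05; -0.033 0.041 -0.001 0 0 9.1 0.05; -0.026 0.046 -0.001 0 0 9.1 0.05"

```text
time_s: 2.65
ee_pos: [0.5725, 0.24, 0.2414]
eef_rot: [3.141, -0.0, 1.288]
force: [0.7, -0.5, -0.0]
gripper_width: 0.0501
finger_force: 0.0
```

>>> step_arm:
  rows: "0 0 0 0 0 0 0.05; 0 0 0 0 0 0 0.05"

```text
time_s: 2.9
ee_pos: [0.5708, 0.2412, 0.2411]
eef_rot: [-3.141, -0.0, 1.294]
force: [0.2, -0.0, 0.0]
gripper_width: 0.0498
finger_force: 0.0
```

```bash
python3 - <<'E'
from plan import *
s=state();print(s["time_s"],np.round(s["q"],2),s["ee_pos"],s["eef_rot"],s["gripper_width"])
c=calibration("wrist");p,d=camera("wrist");X=cloud("wrist",d,c);cv2.imwrite("pics/w1.png",p[:,:,::-1])
for r in trace("tray","wrist")[:2]:
    m=r["mask"]&(d>0)&(X[...,2]>.15)&(X[...,2]<.165);print(r["p"],rect(X[m]),X[m].mean(0).round(4))
plan([.5705,.2405,.1205],74,5,.05)
E
```

```text
2.9 [0.3  0.47 0.25 1.35 0.   2.14] [0.5707802  0.24121214 0.24110477] [-3.14070140e+00 -1.33153169e-04  1.29399770e+00] 0.04980423497131025
0.96 None [nan nan nan]
0.66 ([570.9, 240.4], [139.0, 14.0], 74.0) [0.5726 0.2468 0.1581]
-0.0003 0.0002 0.0242 -0.0 -0.0 0.0 0.05; -0.0003 0.0002 0.0242 -0.0 -0.0 0.0 0.05; -0.0003 0.0002 0.0242 -0.0 -0.0 0.0 0.05; -0.0003 0.0002 0.0242 -0.0 -0.0 0.0 0.05; -0.0003 0.0002 0.0242 -0.0 -0.0 0.0 0.05<stdin>:5: RuntimeWarning: Mean of empty slice.
  ret = um.true_divide(
```

>>> step_arm:
  rows: "0 0 0.0242 0 0 0 0.05; 0 0 0.0242 0 0 0 0.05; 0 0 0.0242 0 0 0 0.05; 0 0 0.0242 0 0 0 0.05; -0.001 0 0.024 0 0 0 0.05; 0 0 0 0 0 0 0.05; 0 0 0 0 0 0 0; 0 0 0 0 0 0 0; 0 0 0 0 0 0 0"
  squeeze: 50

```text
time_s: 4.12
ee_pos: [0.5717, 0.2408, 0.1222]
eef_rot: [3.14, -0.002, 1.294]
force: [-1.6, 1.2, 5.5]
gripper_width: 0.0137
finger_force: 49.7
```

>>> step_arm:
  rows: "0 0 -0.006 0 0 0 0; 0 0 -0.012 0 0 0 0; 0 0 -0.015 0 0 0 0; 0 0 -0.02 0 0 0 0; 0 0 -0.02 0 0 0 0; 0 0 -0.02 0 0 0 0; 0 0 -0.01 0 0 0 0; 0 0 0 0 0 0 0"

```text
time_s: 5.12
ee_pos: [0.5715, 0.2403, 0.2246]
eef_rot: [3.14, -0.001, 1.294]
force: [0.2, 0.1, -2.4]
gripper_width: 0.0131
finger_force: 48.8
```

```bash
python3 - <<'E'
from plan import *
p,d=camera("side");cv2.imwrite("pics/s2.png",p[:,:,::-1])
X=cloud("side",d)
plan([.598,-.239,.225],93,10,0)
E
```

```text
-0.0453 0.0157 -0.0001 0.0 -0.0 -1.9 0; -0.0458 0.0142 -0.0001 0.0 -0.0 -1.9 0; -0.0463 0.0127 -0.0001 0.0 -0.0 -1.9 0; -0.0467 0.0112 -0.0001 0.0 -0.0 -1.9 0; -0.0470 0.0096 -0.0001 0.0 -0.0 -1.9 0; -0.0473 0.0081 -0.0001 0.0 -0.0 -1.9 0; -0.0476 0.0065 -0.0001 0.0 -0.0 -1.9 0; -0.0477 0.0049 -0.0001 0.0 -0.0 -1.9 0; -0.0479 0.0033 -0.0001 0.0 -0.0 -1.9 0; -0.0480 0.0018 -0.0001 0.0 -0.0 -1.9 0
```

View pics/s2.png

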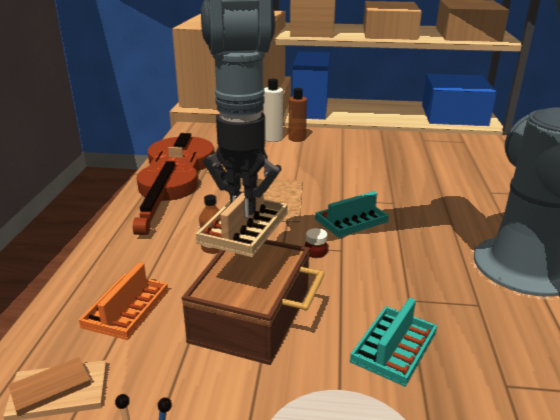

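The picture shows the tray held level at (243,225), clear of the lid, and the bystanders untouched. Its underside is near 0.20 m, above the 0.13 m bottle, so I can carry it across.

>>> step_arm:
  rows: "-0.0225 0.008 0 0 0 -1 0; -0.0455 0.0155 0 0 0 -1.9 0; -0.046 0.014 0 0 0 -1.9 0; -0.0465 0.0125 0 0 0 -1.9 0; -0.0465 0.011 0 0 0 -1.9 0; -0.047 0.0095 0 0 0 -1.9 0; -0.0475 0.008 0 0 0 -1.9 0; -0.0475 0.0065 0 0 0 -1.9 0; -0.048 0.005 0 0 0 -1.9 0; -0.048 0.0035 0 0 0 -1.9 0"

```text
time_s: 6.42
ee_pos: [0.6031, -0.2163, 0.2221]
eef_rot: [-3.14, -0.001, 1.61]
force: [0.4, 0.6, -2.9]
gripper_width: 0.0131
finger_force: 48.8
```

>>> step_arm:
  rows: "-0.024 0.001 0 0 0 -0.9 0; -0.012 0 0 0 0 0 0; 0 0 0 0 0 0 0; 0 0 0 0 0 0 0"

```text
time_s: 6.92
ee_pos: [0.6063, -0.2496, 0.2233]
eef_rot: [-3.141, -0.001, 1.626]
force: [-0.4, 0.5, -3.1]
gripper_width: 0.0131
finger_force: 48.9
```

```bash
python3 - <<'E'
from plan import *
s=state();print(s["ee_pos"],np.degrees(s["eef_rot"]))
p,d=camera("top");X=cloud("top",d)
for r in trace("mat","top")[:2]:
    m=r["mask"]&(d>0)&(abs(X[...,2]-.004)<.008);print("mat",r["p"],rect(X[m]))
p,d=camera("side");X=cloud("side",d)
m=(d>0)&(X[...,2]>.12)&(X[...,2]<.232)&(np.hypot(X[...,0]-.598,X[...,1]+.239)<.1)
print(X[m][:,2].min(),np.percentile(X[m][:,2],[1,5,20]));
for r in trace("tray","side"):
    Q=X[r["mask"]&(d>0)];print(r["p"],Q.mean(0).round(3),np.percentile(Q[:,2],[1,3,97]).round(4))
plan([.598,-.239,.035],93,8,0)
E
```

```text
[ 0.60628313 -0.24964601  0.22329916] [-1.79976256e+02 -5.43196435e-02  9.31802580e+01]
mat 0.67 ([598.1, -236.5], [191.7, 231.1], 2.1)
0.1955008674528823 [0.19669756 0.19931867 0.20421271]
0.94 [ 0.605 -0.23   0.215] [0.196  0.1987 0.2595]
0.68 [0.798 0.256 0.024] [-0.0005  0.0012  0.0629]
0.68 [ 0.372 -0.133  0.026] [-0.0001  0.0017  0.0627]
0.58 [0.303 0.299 0.02 ] [0.001  0.0029 0.0632]
0.0014 -0.0010 0.0236 0.0 -0.0 0.0 0; 0.0014 -0.0010 0.0236 0.0 -0.0 0.0 0; 0.0014 -0.0010 0.0236 0.0 -0.0 0.0 0; 0.0014 -0.0010 0.0236 0.0 -0.0 0.0 0; 0.0014 -0.0010 0.0236 0.0 -0.0 0.0 0; 0.0014 -0.0010 0.0236 0.0 -0.0 0.0 0; 0.0014 -0.0010 0.0236 0.0 -0.0 0.0 0; 0.0014 -0.0010 0.0236 0.0 -0.0 0.0 0
```

>>> step_arm:
  rows: "0.0025 -0.0015 0.02 0 0 0 0; 0.0025 -0.0015 0.03 0 0 0 0; 0.0025 -0.0015 0.035 0 0 0 0; 0.0025 -0.0015 0.035 0 0 0 0; 0.0015 -0.002 0.03 0 0 0 0; 0 0 0.02 0 0 0 0; 0 0 0.012 0 0 0 0; 0 0 0.005 0 0 0 0; 0 0 0.002 0 0 0 0; 0 0 0 0 0 0 0"

```text
time_s: 8.38
ee_pos: [0.5983, -0.2402, 0.0352]
eef_rot: [3.14, 0.001, 1.625]
force: [0.2, 0.0, -2.8]
gripper_width: 0.0138
finger_force: 48.8
```

>>> step_arm:
  rows: "0 0 0.0015 0 0 0 0; 0 0 0.0015 0 0 0 0; 0 0 0 0 0 0 0"

```text
time_s: 8.75
ee_pos: [0.5977, -0.2399, 0.0314]
eef_rot: [-3.141, -0.0, 1.625]
force: [-0.8, -0.8, -3.1]
gripper_width: 0.0135
finger_force: 48.8
```

>>> step_arm:
  rows: "0 0 0.001 0 0 0 0; 0 0 0.001 0 0 0 0; 0 0 0 0 0 0 0"

```text
time_s: 9.12
ee_pos: [0.5979, -0.24, 0.0307]
eef_rot: [3.141, 0.0, 1.625]
force: [-2.8, 0.6, 4.5]
gripper_width: 0.0132
finger_force: 50.1
```

Contact: the force has changed sign. I'll release, back off straight up and check.

>>> step_arm:
  rows: "0 0 0 0 0 0 0.03; 0 0 0 0 0 0 0.045; 0 0 0 0 0 0 0.045; 0 0 -0.01 0 0 0 0.045; 0 0 -0.03 0 0 0 0.045; 0 0 -0.04 0 0 0 0.045; 0 0 -0.05 0 0 0 0.045; 0 0 -0.05 0 0 0 0.045; 0 0 -0.02 0 0 0 0.045; 0 0 0 0 0 0 0.045"

```text
time_s: 10.38
ee_pos: [0.5991, -0.2406, 0.2324]
eef_rot: [3.137, 0.003, 1.625]
force: [0.6, -0.1, 0.6]
gripper_width: 0.0453
finger_force: 0.0
```

```bash
python3 - <<'E'
from plan import *
p,d=camera("top");X=cloud("top",d);cv2.imwrite("pics/t3.png",p[:,:,::-1])
for r in trace("tray","top")[:4]:
    Q=X[r["mask"]&(d>0)];print(round(r["p"],2),Q.mean(0).round(3),rect(Q[Q[:,2]<.03]),Q[:,2].max())
p,d=camera("side");X=cloud("side",d)
b=(d>0)&(X[...,2]>.062)&(X[...,2]<.072)&(np.hypot(X[...,0]-.598,X[...,1]+.239)<.09);print("board",b.sum(),rect(X[b]),np.percentile(X[b][:,2],[5,50,95]).round(4))
near=np.hypot(X[...,0]-.5625,X[...,1]-.2305)
bar=(d>0)&(X[...,2]>.085)&(X[...,2]<.103)&(np.hypot(X[...,0]-.4456,X[...,1]-.2577)<.056);B=X[bar]
e=np.array([np.cos(np.radians(-13.1)),np.sin(np.radians(-13.1))]);t=(B[:,:2]-[.5625,.2305])@e;B=B[t<-.108]
print("bar",len(B),B.mean(0).round(4),rect(B),B[:,2].max())
plan([.4456,.2577,.22],77,10,.03)
E
```

```text
0.9 [0.325 0.316 0.023] ([320.7, 319.4], [99.3, 111.5], 54.3) 0.7126310548801148
0.9 [0.8   0.238 0.023] ([806.5, 243.8], [158.8, 101.5], 77.9) 0.06759865317699798
0.78 [ 0.596 -0.238  0.025] ([597.3, -239.5], [100.7, 150.3], 3.7) 0.0718118471495548
0.71 [0.558 0.23  0.097] ([577.4, 186.5], [233.5, 133.5], 8.5) 0.10694070879193318
board 136 ([598.1, -239.8], [14.3, 141.3], 2.8) [0.0631 0.0663 0.0688]
bar 314 [0.4488 0.2639 0.0945] ([449.7, 258.1], [107.8, 16.0], 76.9) 0.09928945944468126
0.0505 -0.0124 0.0009 -0.0 -0.0 1.6 0.03; 0.0501 -0.0138 0.0009 -0.0 -0.0 1.6 0.03; 0.0497 -0.0152 0.0009 -0.0 -0.0 1.6 0.03; 0.0493 -0.0166 0.0009 -0.0 -0.0 1.6 0.03; 0.0488 -0.0180 0.0009 -0.0 -0.0 1.6 0.03; 0.0482 -0.0194 0.0008 -0.0 -0.0 1.6 0.03; 0.0477 -0.0207 0.0008 -0.0 -0.0 1.6 0.03; 0.0471 -0.0221 0.0008 -0.0 -0.0 1.6 0.03; 0.0464 -0.0234 0.0008 -0.0 -0.0 1.6 0.03; 0.0458 -0.0247 0.0008 -0.0 -0.0 1.6 0.03
```

View pics/t3.png

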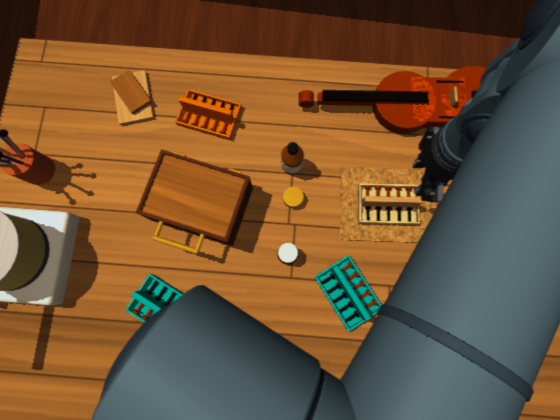

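The tray sits flat and centred on the mat at (389,204). The bottle (292,157), tin (293,197) and pot (288,253) haven't moved, and the lid is bare. Next, the brass bar.

>>> step_arm:
  rows: "0.0505 -0.0125 0.001 0 0 1.6 0.03; 0.05 -0.014 0.001 0 0 1.6 0.03; 0.0495 -0.015 0.001 0 0 1.6 0.03; 0.0495 -0.0165 0.001 0 0 1.6 0.03; 0.049 -0.018 0.001 0 0 1.6 0.03; 0.048 -0.0195 0.001 0 0 1.6 0.03; 0.0475 -0.0205 0.001 0 0 1.6 0.03; 0.047 -0.022 0.001 0 0 1.6 0.03; 0.0465 -0.0235 0.001 0 0 1.6 0.03; 0.046 -0.0245 0.001 0 0 1.6 0.03"

```text
time_s: 11.78
ee_pos: [0.4444, 0.2582, 0.2178]
eef_rot: [-3.139, 0.002, 1.345]
force: [-0.1, 0.3, -0.3]
gripper_width: 0.03
finger_force: 0.0
```

>>> step_arm:
  rows: "0 0 0 0 0 0 0.03; 0 0 0 0 0 0 0.03"

```text
time_s: 12.02
ee_pos: [0.4454, 0.2567, 0.2183]
eef_rot: [-3.14, 0.002, 1.347]
force: [-0.3, -0.4, -0.3]
gripper_width: 0.0298
finger_force: 0.0
```

```bash
python3 - <<'E'
from plan import *
s=state();print(s["time_s"],s["ee_pos"],np.degrees(s["eef_rot"]))
e=np.array([np.cos(np.radians(-13.1)),np.sin(np.radians(-13.1))]);f=np.array([-e[1],e[0]])
for n in ["wrist","side"]:
    c=calibration(n);p,d=camera(n);X=cloud(n,d,c)
    if n=="wrist":cv2.imwrite("pics/w4.png",p[:,:,::-1])
    D=X[...,:2]-[.5625,.2305];t=D@e;y=D@f
    m=(d>0)&(X[...,2]>.08)&(X[...,2]<.104)&(t<-.105)&(t>-.14)&(abs(y)<.07)
    i=m&(abs(y)<.035)
    for k in (m,i): 
        if k.any(): print(n,k.sum(),"t",np.percentile(t[k],[2,50,98]).round(4),"y",np.percentile(y[k],[1,99]).round(4),"z",np.percentile(X[k][:,2],[5,50,98]).round(4))
    L=(d>0)&(X[...,2]>.09)&(X[...,2]<.106)&(t<.1)&(t>-.1)&(abs(y)<.12);print("lid",np.percentile(t[L],[.5,99.5]).round(4),np.percentile(y[L],[.5,99.5]).round(4))
    for r in spot_point("lid_grip",n)[:1]: print(r,(np.array(r["point"])[:2]-[.5625,.2305])@e)
E
```

```text
12.025 [0.44538314 0.25666392 0.21827015] [-1.79899879e+02  1.03945157e-01  7.71501680e+01]
wrist 2092 t [-0.1233 -0.1171 -0.1064] y [-0.0533  0.0539] z [0.092  0.0953 0.0973]
wrist 1217 t [-0.1233 -0.1177 -0.1119] y [-0.0343  0.0343] z [0.0921 0.0955 0.0974]
lid [-0.0907  0.0814] [-0.1077  0.1082]
{'point': [0.4486, 0.2549, 0.0907], 'p': 0.64} -0.11646615457454325
side 338 t [-0.1236 -0.1183 -0.1059] y [-0.0526  0.0557] z [0.0897 0.0948 0.0975]
side 171 t [-0.1236 -0.1196 -0.1131] y [-0.0345  0.0341] z [0.0909 0.0952 0.0977]
lid [-0.0941  0.0816] [-0.1092  0.1109]
{'point': [0.4502, 0.2579, 0.0905], 'p': 0.91} -0.11558774694920734
```

Bar centre: (0.4479, 0.2572, 0.0905), which fits 200 mm from the hinge and the given height. I'll descend and close on it.

>>> step_arm:
  rows: "0.001 0.0025 0.03 0 0 0 0.03; 0 0 0.04 0 0 0 0.03; 0 0 0.035 0 0 0 0.03; 0 0 0.025 0 0 0 0.03; 0 0 0.0165 0 0 0 0.03; 0 0 0 0 0 0 0.03; 0 0 0 0 0 0 0; 0 0 0 0 0 0 0; 0 0 0 0 0 0 0"
  squeeze: 60

```text
time_s: 13.35
ee_pos: [0.4483, 0.2576, 0.0738]
eef_rot: [-3.141, -0.0, 1.346]
force: [-5.7, -1.9, 6.8]
gripper_width: 0.0102
finger_force: 59.0
```

```bash
python3 - <<'E'
from plan import *
s=state();r=R.from_euler("xyz",s["eef_rot"]);p=np.array(s["ee_pos"]);print(s)
g=p+r.apply([0,0,-pinch_z]);print("grasp",g)
e=np.array([np.cos(np.radians(-13.1)),np.sin(np.radians(-13.1)),0])
def bar(th): return 0.2*np.array([-np.cos(th),0,np.sin(th)])+.005*np.array([np.sin(th),0,np.cos(th)])
# tool-down path: shifts in (along e, up) per 2.5 deg
A=np.radians(np.linspace(0,50,21));B=np.array([bar(a) for a in A]);
for dB in np.diff(B,axis=0): print((r.inv().apply(dB[0]*e+np.array([0,0,dB[2]]))).round(4))
print(B[-1]-B[0])
E
```

```text
{'time_s': 13.35, 'q': array([ 3.98426253e-01,  3.67612388e-01, -3.62719596e-01,  8.40774447e-01,
        4.39557683e-04,  2.19407987e+00]), 'dq': array([ 0.00085577, -0.00063112, -0.00159323, -0.00096092, -0.00240021,
       -0.00027609]), 'tau': array([ -0.95360711, -39.87658739,  24.50551629,  -2.23227605,
        -0.38889502,  -0.05380169]), 'ee_pos': array([0.44834803, 0.257555  , 0.07378328]), 'eef_rot': array([-3.14108429e+00, -1.75897152e-04,  1.34593892e+00]), 'force': array([-5.69948399, -1.86247809,  6.80355929]), 'ft_torque': array([-0.16522321,  0.99616948, -0.05979206]), 'finger_force': 58.95543873310089, 'gripper_width': 0.010204634071940598}
grasp [0.44835657 0.25754968 0.09248328]
[-0.      0.0004 -0.0087]
[-0.      0.0008 -0.0087]
[-0.      0.0012 -0.0087]
[-0.      0.0015 -0.0086]
[-0.      0.0019 -0.0085]
[-0.      0.0023 -0.0084]
[-0.      0.0026 -0.0083]
[-0.      0.003  -0.0082]
[-0.      0.0034 -0.0081]
[-0.      0.0037 -0.0079]
[-0.      0.0041 -0.0077]
[-0.      0.0044 -0.0075]
[-0.      0.0047 -0.0073]
[-0.      0.005  -0.0071]
[-0.      0.0053 -0.0069]
[-0.      0.0056 -0.0067]
[-0.      0.0059 -0.0064]
[-0.      0.0062 -0.0062]
[-0.      0.0065 -0.0059]
[-0.      0.0067 -0.0056]
[0.0752727  0.         0.15142283]
```

>>> step_arm:
  rows: "0 0.0005 -0.0085 0 0 0 0; 0 0.0005 -0.0085 0 0 0 0; 0 0.001 -0.0085 0 0 0 0; 0 0.0015 -0.0085 0 0 0 0; 0 0.002 -0.0085 0 0 0 0; 0 0.0025 -0.0085 0 0 0 0; 0 0.0025 -0.0085 0 0 0 0; 0 0.003 -0.008 0 0 0 0; 0 0.0035 -0.008 0 0 0 0; 0 0 0 0 0 0 0"

```text
time_s: 14.6
ee_pos: [0.4638, 0.2539, 0.1491]
eef_rot: [-3.138, -0.0, 1.346]
force: [-8.3, 0.7, -1.0]
gripper_width: 0.0099
finger_force: 58.6
```

```bash
cat > lid.py <<'E'
from plan import *
s=state();r=R.from_euler("xyz",s["eef_rot"]);g=np.array(s["ee_pos"])+r.apply([0,0,-pinch_z])
e=np.array([np.cos(np.radians(-13.1)),np.sin(np.radians(-13.1))]);f=np.array([-e[1],e[0]]);H=np.array([.6427,.2118])
t=(g[:2]-H)@e;z=g[2]-.0855
print(s["time_s"],"tcp",s["ee_pos"],"F",np.round(s["force"],1),"grasp angle",np.degrees(np.arctan2(z,-t))-np.degrees(np.arctan2(.005,.2)),"radius",np.hypot(t,z))
p,d=camera("side");X=cloud("side",d);cv2.imwrite("pics/lid%d.png"%(s["time_s"]*100),p[:,:,::-1])
D=X[...,:2]-H;t=D@e;y=D@f;z=X[...,2]-.0855
# upper face of lid: points on visible board, fit line in (t,z)
m=(d>0)&(t<-.012)&(t>-.16)&(abs(y)<.1)&(z>.012)
a=np.degrees(np.arctan2(z,-t));h=np.hypot(t,z)
m&=h<.152
best=max(np.arange(0,70,.25),key=lambda th:(abs((t[m]*np.sin(np.radians(th))+z[m]*np.cos(np.radians(th)))-.01)<.003).sum())
best=max(np.arange(2,70,.25),key=lambda th:(abs((t*np.sin(np.radians(th))+z*np.cos(np.radians(th)))[m]-.01)<.0025).sum())
k=m&(abs(t*np.sin(np.radians(best))+z*np.cos(np.radians(best))-.01)<.005)
c=np.polyfit(-t[k],z[k],1);print("lid face angle",best,"fit",np.degrees(np.arctan(c[0])),"offset",c[1]*np.cos(np.arctan(c[0])),k.sum())
E
python3 lid.py
```

```text
14.6 tcp [0.46379344 0.25391051 0.14908853] F [-8.3  0.7 -1. ] grasp angle 22.693921810514013 radius 0.20131974960816562
lid face angle 21.5 fit 21.700121832492982 offset 0.009755852467775153 3011
```

>>> step_arm:
  rows: "0 0.0035 -0.008 0 0 0 0; 0 0.004 -0.008 0 0 0 0; 0 0.004 -0.0075 0 0 0 0; 0 0.0045 -0.0075 0 0 0 0; 0 0.0045 -0.0075 0 0 0 0; 0 0.005 -0.007 0 0 0 0; 0 0.0055 -0.007 0 0 0 0; 0 0.0055 -0.0065 0 0 0 0; 0 0.006 -0.0065 0 0 0 0; 0 0 0 0 0 0 0"

```text
time_s: 15.9
ee_pos: [0.5068, 0.2439, 0.216]
eef_rot: [3.141, -0.0, 1.346]
force: [-7.4, -1.3, 3.8]
gripper_width: 0.0097
finger_force: 58.9
```

```bash
python3 lid.py
```

```text
15.9 tcp [0.50676644 0.24394454 0.21595003] F [-7.4 -1.3  3.8] grasp angle 45.442759972049686 radius 0.204353638201923
lid face angle 44.5 fit 44.27001099823052 offset 0.009750257641145987 766
```

>>> step_arm:
  rows: "0 0.005 -0.005 0 0 0 0; 0 0.005 -0.005 0 0 0 0; 0 0.0045 -0.003 0 0 0 0; 0 0 0 0 0 0 0; 0 0 0 0 0 0 0; 0 0 0 0 0 0 0"

```text
time_s: 16.7
ee_pos: [0.5203, 0.2407, 0.2288]
eef_rot: [3.141, 0.0, 1.346]
force: [-7.5, -0.9, 5.0]
gripper_width: 0.0098
finger_force: 58.9
```

```bash
python3 lid.py; ls pics
```

```text
16.7 tcp [0.52033556 0.24074533 0.22879366] F [-7.5 -0.9  5. ] grasp angle 50.74817460863433 radius 0.20506982193426523
lid face angle 49.25 fit 49.48927477927782 offset 0.00994560892984317 230
crop.png
lid1460.png
lid1590.png
lid1670.png
s2.png
side0.png
t3.png
top0.png
w1.png
w4.png
```

```bash
sed 's/"side"/"top"/g; s#pics/lid#pics/topl#' lid.py > lidt.py; python3 lidt.py; python3 -c "
import cv2,glob
a=cv2.imread('pics/lid1670.png');b=cv2.imread(glob.glob('pics/topl*')[0])
cv2.imwrite('pics/f.png',cv2.resize(cv2.vconcat([a,b]),(400,600)))"
```

```text
16.75 tcp [0.52033311 0.24073108 0.22880792] F [-8.  -1.7  5.3] grasp angle 50.750725379314325 radius 0.20508079090274095
lid face angle 49.5 fit 49.52458629199369 offset 0.01035324208735083 1629
```

View pics/f.png

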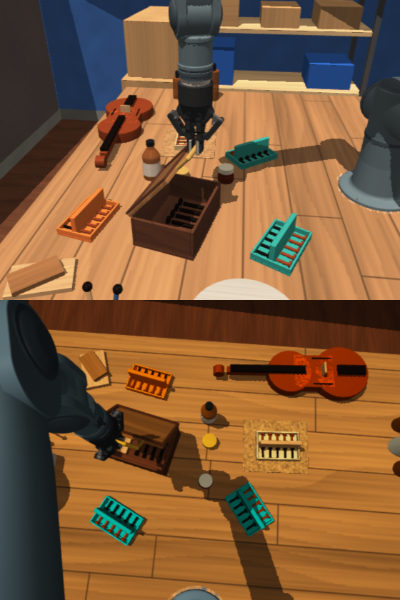

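Side view (top half): the lid is open at (185,165) with the bar in the fingers and the chest interior visible. Top view (lower half): the tray is centred on the mat at (277,445) and the bystanders are in place. Both cameras read 49.5°, so I'll make a small trim and hold.

>>> step_arm:
  rows: "0 0.001 -0.001 0 0 0 0; 0 0 0 0 0 0 0; 0 0 0 0 0 0 0; 0 0 0 0 0 0 0; 0 0 0 0 0 0 0; 0 0 0 0 0 0 0"

```text
time_s: 17.55
ee_pos: [0.5212, 0.2405, 0.2296]
eef_rot: [-3.142, 0.0, 1.346]
force: [-7.0, -1.0, 4.8]
gripper_width: 0.0097
finger_force: 58.8
```

```bash
python3 lidt.py && python3 -c "
from station import *
print(sign_off())"
```

```text
17.55 tcp [0.52124811 0.24052531 0.22957435] F [-7.  -1.   4.8] grasp angle 51.090177212953556 radius 0.20511140703953062
lid face angle 50.0 fit 49.945484325663166 offset 0.01028141024793125 1593
the job is handed in; nothing more can be done
None
```

The job is handed in: the peg tray is released flat in the middle of the cork mat, the arm is holding the lid open at about 50° (measured 49.9°), and the bottle, pot and tin stayed where they were.

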